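# Load a resin mould in the spring press and tension it to the mark

## Task

Slide the brass mould by its orange fin fully home under the press screw, and press it against the blue stop for a moment with about 12 N: firmly, but without ramming it. Then turn the knob clockwise, as seen from above, until the black gauge needle lines up with the red mark, without running well past it. Let go, and leave the other things on the bench where they are.

Things in the scene. Friction and masses are not known exactly. Their poses are not given: they have to be found in the camera images.
- press: Cream spring press fixed to the bench. Origin: on the bench, straight below the screw axis; x runs along the bed from the loading end to the stop, z up. Base 210 x 136 mm (x from -140 to +70 mm), 34 mm high, with a sprung bed on it, a bridge with a knob over the bed, and a round gauge at its +y side.
- bed_front (a point): Middle of the loading end of the bed, on its sliding surface, 55 mm above the bench. Bed: steel channel, 154 mm long, 72 mm wide, guides 10 mm high and 60 mm apart. It floats on springs and sinks straight down by up to 11 mm: the first 9 to 11 N of push do not move it, then 1.6 N per mm.
- bridge_top (a point): Middle of the top of the aluminium bridge, on the screw axis, 145 mm above the bench. Bridge: 34 mm along x, 140 mm along y, 20 mm thick, on two 16 mm posts at y = -56 and +56 mm. Axes are those of the press.
- gauge_centre (a point): Centre of the gauge face, at the needle's pivot (x = 0, y = +135 mm, z = 69 mm from the press origin). Gauge: white face in a cream round housing 110 mm across, about 70 mm high. Axes are those of the press.
- knob_grip (a point): Fixed point on the upright axis of the dark blue knob, a good height to grip. Knob: round, 40 mm diameter, from 20 mm below to 10 mm above this point; the bridge top is 33 mm below. Clockwise from above lowers a brass foot 4 mm per rad. The foot starts 2 to 5 mm above a mould that is home, unknown, so turning moves nothing at first. It takes 0.15 to 0.25 N m and stays where left.
- mould: Loose brass mould, 60 x 56 x 34 mm (x, y, z), about 0.4 kg, in the bed channel with 2 mm play each side. Origin: centre of its underside; x points to the stop. An orange tongue runs from it towards -x and carries an upright orange fin: 24 mm (x) by 12 mm (y), centred at x = -80 mm, y = 0, from z = 20 to 50 mm. It starts 45 to 70 mm short of home.
- home (a point): Point on the bed surface on the screw axis (moves down with the bed). The mould is home when its origin is here, its far face then touches the stop. Axes are those of the press.
- stop: Dark blue cross bar at the far end of the bed, against which the mould comes to rest. Origin as that of the press (bench level under the screw axis); its near face is at x = +30 mm, it stands 34 mm above the bed surface. The mould counts as seated when pressed on it with 4 to 22 N; over 22 N is ramming. Bed friction takes 2 to 6 N of what the hand pushes.
- needle_tip (a point): Tip of the black needle, 42 mm from the gauge's centre. x points outward along the needle. It rests 2.4 rad anticlockwise from the press's x axis and turns clockwise (seen from above) by 0.16 rad per mm that the bed sinks, so by about 0.64 rad per rad of the knob once the foot bears on the mould.
- mark_tip (a point): Point on the red mark, 42 mm from the gauge's centre, 2 mm below the needle's level. x points outward, y along the dial: the needle's tip has positive y in this frame while short of the mark, 0 on it, negative past it. The mark lies 0.65 to 1.25 rad clockwise of the resting needle, different each time.
- amber_jar: Amber jar, 48 mm diameter, 75 mm high, near the press; leave alone. Origin: centre of the underside.
- wax_knife: Small spatula lying beside the press; leave alone.
- plaster_model: White horseshoe dental model, about 60 mm, 30 mm high; leave alone. Origin: underside.
- mixing_bowl: Green bowl, 110 mm diameter, 60 mm high; leave alone. Origin: centre of the underside.
- white_bottle: White bottle with a blue cap, 60 mm diameter, 140 mm high; leave alone. Origin: centre of the underside.
- cup: White cup, 72 mm diameter, 80 mm high; leave alone. Origin: centre of the underside.
- brush: Brush lying on the bench; leave alone.
There are look-alikes about, which are no part of the job. What is shaped like the mould but green or purple is not meant.

How it is judged:
By the outcome, as a careful person would: the job done as asked, in the order asked, and still so for the second after the job is handed in, with the robot touching nothing.
It also fails if it takes over 72 s, if anything falls off the work surface, if the arm or the gripper's body presses on something with over 40 N, if the wrist force passes 120 N, or if a joint passes its speed limit or range.

## Robot

A 6-joint arm with a two-finger parallel gripper is mounted at the origin on the work surface. World frame = base frame: x ahead of the robot, y to its left, z up, the work surface at z = 0. Lengths are in mm, angles in degrees, forces in N, time in s.
With the tool pointing down it reaches from about 350 to 850 mm from the base axis. Payload 8.1 kg.
Tool frame: the origin (TCP) lies at the very end of the fingers, on their centre line; the grasp point (between the pads) lies r.tcp_to_grasp behind it (r.tcp_to_grasp is the distance from the TCP to the grasp point, in mm); z points along the fingers, y is the line along which they close (so a half turn about z gives the same grasp; the last joint's range is limited). The gripper opens to 85 mm and grips with 20 to 120 N. Pads are 22 mm wide; open, the fingers measure 114 mm over their backs; the gripper's body (76 mm by 85 mm) begins 54 mm behind the grasp point. The pads swing forward as they close: fully open they stand 13 mm farther back than shut.
Start: joints at [65.466, 7.471, 85.268, -0, 87.261, -4.893], TCP at [201.654, 565.103, 231.292] pointing down, gripper open.
Joint ranges: [-169.43, 169.43], [-51.17, 129.36], [1.28, 143.12], [-76.62, 256.62], [0, 156.53], [-152.29, 152.29]. Speed limits (degrees/s): [136.94, 136.94, 159.86, 180, 180, 180].

## Interface

Orientations are given as [roll, pitch, yaw] about the fixed x, y, z axes, in that order (R = Rz(yaw) Ry(pitch) Rx(roll)).
In Python, from bench import r gives the robot as it stands.
- The arm moves only by the shell command python3 -m handwheel 'ROWS' [OPENING] [FORCE]. ROWS is JSON, a list of rows, each a list of 4 numbers: the shift along the tool's x, y, z in m, then the turn about the tool's z in degrees. A call has 1 to 10 rows; each row shifts and turns the commanded pose from where the row before left it, along the tool's axes as they then stand; what a row does not reach is not made up. A row lasts 1/10 s, in which the tool goes at most 50 mm and 8.59 degrees, less where a joint would pass 70% of its speed; a pose out of reach is approached as far as the arm can. A call is refused whole if a number of a shift passes 0.05 or a number of a turn 8.59, either way. A call with a gripper value outside its range is refused whole. OPENING is the finger opening in m, from 0 to 0.0854, set as the call begins (- or left out, the last holds). The fingers move at their own pace and stop on an object; FORCE is the grip in N (left out, the last holds). Time passes only in rows, so rows that do not move let the fingers close. It gives the time, the measured TCP pose, the force, the opening and the grip force at its end, in the units of the state.
- r.sense(): the state, without advancing time (a new reading comes with each control period).
- r.snapshot(name): name is "scene" or "top" or "wrist"; returns the picture (420x560x3 uint8, red, green, blue); there is no depth.
- r.camera_params(name): a dict with "fx", "fy", "cx", "cy" (pixels), "R" (3x3) and "t" (3): a world point X has camera coordinates R X + t; the wrist camera has in their place "mount" (4x4, takes a point from camera to tool coordinates, whose origin is the TCP and whose axes are the flange's). Camera axes: x right, y down, z forward; pixel columns grow to the right and rows downward; lengths in mm; the calibration is good to about 2 mm. A picture is of the moment at which its call begins: read the wrist's pose just before it. camera_params takes no time and is no camera call.
- r.hand_in(): hands the job in; it is judged then, once.
The state is a dict: "time": time; "joint_pos": joint angles; "qd": joint speeds; "joint_efforts": joint torques, N m; "tool_pos": TCP position; "tcp_rot": TCP orientation; "ft_force": force on the tool from outside, world axes, zero at the start; "wrist_torque": the same for the moment, N m; "finger_gap": finger opening in mm; "grip_force": force on a finger pad.
Only numpy, scipy, OpenCV 4.12 (cv2) and the standard library are available. Lean on these libraries where they do the work, as an engineer would, in place of code of your own. Each camera call takes 0.05 s, during which the arm holds its last target. There are 200 camera calls.

## Working session

There is one attempt and no reset: what is moved stays moved. The work goes in short steps, Python scripts to look and compute and a shell command to move; the robot and the scene stay as the last step left them, time stands still between calls to the robot, and variables do not carry over. Pictures are saved under pics/ and viewed, at most 10 in all, crops included, and the job is handed in when it is done.

```bash
mkdir -p pics; python3 - <<'E'
from bench import r
import cv2,json
s=r.sense();print(s,r.tcp_to_grasp)
for n in("scene","top","wrist"):
    cv2.imwrite(f"pics/{n}0.png",r.snapshot(n)[:,:,::-1]);print(n,r.camera_params(n))
E
```

```text
{'time': 0.0, 'joint_pos': array([ 6.54660115e+01,  7.51581972e+00,  8.53298287e+01,  1.73497676e-03,
        8.72605367e+01, -4.89167531e+00]), 'qd': array([ 0.04412459,  0.04055615, -0.01683272, -0.05846092,  0.05738956,
       -0.043913  ]), 'joint_efforts': array([ 1.08987944e-03, -5.69413126e+01, -5.00537968e+01, -1.66920868e-04,
        1.52138004e-02,  3.61003652e-05]), 'tool_pos': array([201.41526313, 564.60242827, 230.23173842]), 'tcp_rot': array([-1.79894349e+02, -1.07811522e-02,  1.60357592e+02]), 'ft_force': array([ 0.01787343,  0.17180508, -0.58521681]), 'wrist_torque': array([-0.06158695, -0.01890534,  0.03277515]), 'grip_force': 0.0, 'finger_gap': 85.41200917553734} 18.700000000000003
scene {'fx': 432.9660334865878, 'fy': 432.9660334865878, 'cx': 276.21473893739716, 'cy': 213.46676811002197, 'R': array([[ 0.39941341,  0.91662317,  0.01645895],
       [ 0.53873136, -0.22014719, -0.81320584],
       [-0.74177992,  0.33367227, -0.58174338]]), 't': array([-225.2992768 , -224.77089688, 1593.37635703])}
top {'fx': 404.0504480365458, 'fy': 404.0504480365458, 'cx': 274.4060894010231, 'cy': 201.9675030335227, 'R': array([[ 0.00339306, -0.99998011, -0.00531711],
       [-0.99682964, -0.0029596 , -0.07951043],
       [ 0.07949311,  0.00557004, -0.99681985]]), 't': array([  -2.99988549,  610.60437609, 1443.53327503])}
wrist {'fx': 300.25866815358444, 'fy': 300.25866815358444, 'cx': 280.0486821887921, 'cy': 213.59201916631, 'mount': array([[ 1.27740370e-04, -9.44835548e-01, -3.27545067e-01,
         8.52222086e+01],
       [ 9.99999959e-01,  2.04835917e-04, -2.00875840e-04,
         1.30662829e-01],
       [ 2.56887628e-04, -3.27545028e-01,  9.44835535e-01,
        -1.41790353e+02],
       [ 0.00000000e+00,  0.00000000e+00,  0.00000000e+00,
         1.00000000e+00]])}
```

View pics/scene0.png

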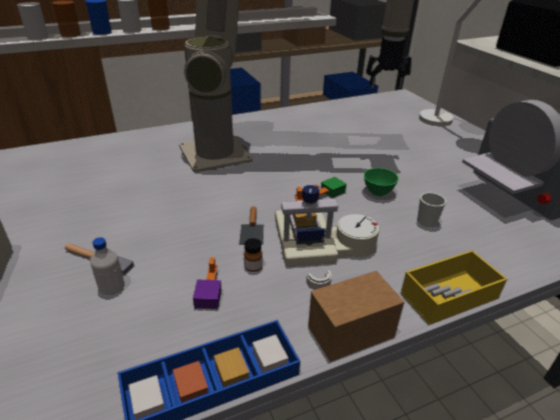

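View pics/top0.png

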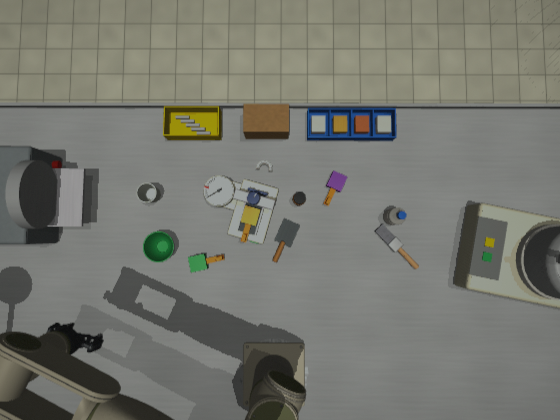

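```bash
python3 - <<'E'
import cv2
a=cv2.imread("pics/top0.png")[160:260,190:320];cv2.imwrite("pics/topc.png",cv2.resize(a,None,fx=6,fy=6,interpolation=cv2.INTER_CUBIC))
a=cv2.imread("pics/scene0.png")[170:270,260:390];cv2.imwrite("pics/scenec.png",cv2.resize(a,None,fx=6,fy=6,interpolation=cv2.INTER_CUBIC))
E
```

```text
(no output)
```

View pics/topc.png

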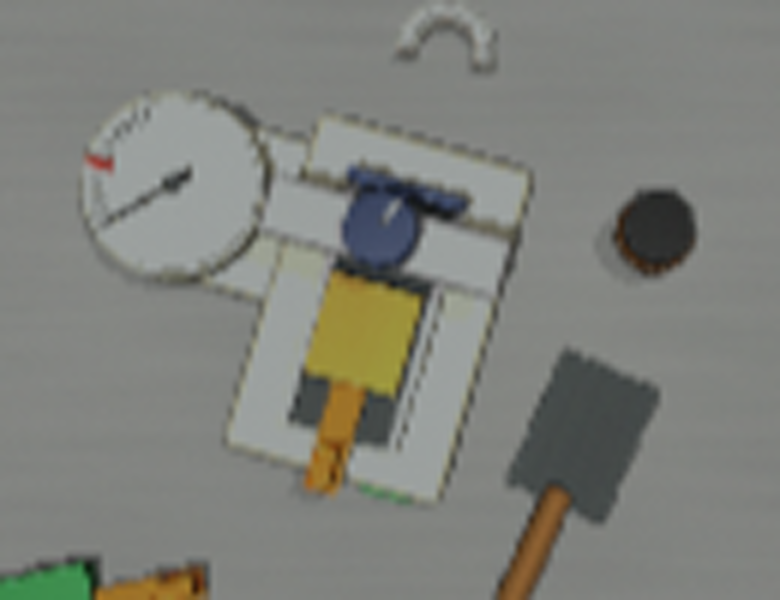

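View pics/scenec.png

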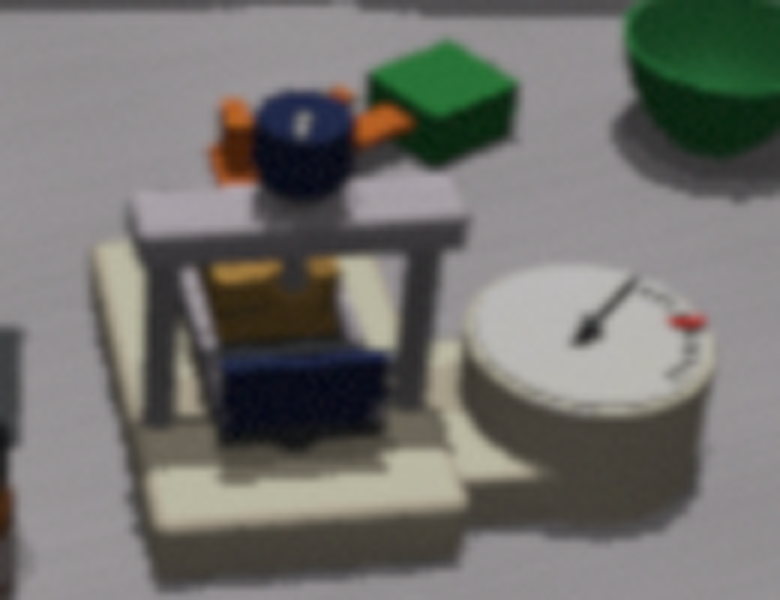

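```bash
cat >h.py <<'E'
import numpy as np,cv2
from scipy.spatial.transform import Rotation as Ro
from bench import r
def ray(P,uv):
    d=np.array([(uv[0]-P["cx"])/P["fx"],(uv[1]-P["cy"])/P["fy"],1]);R=np.array(P["R"]);return -R.T@P["t"],R.T@d
def wristP(s):
    P=dict(r.camera_params("wrist"));M=P["mount"];T=Ro.from_euler("xyz",s["tcp_rot"],degrees=True).as_matrix()
    R=(T@M[:3,:3]).T;P["R"]=R;P["t"]=-R@(T@M[:3,3]+s["tool_pos"]);return P
def tri(obs):
    A=np.zeros((3,3));b=np.zeros(3);L=[]
    for P,uv in obs:
        c,d=ray(P,uv);d=d/np.linalg.norm(d);Q=np.eye(3)-np.outer(d,d);A+=Q;b+=Q@c;L.append((c,Q))
    X=np.linalg.solve(A,b);return X.round(1),[round(float(np.linalg.norm(Q@(X-c))),1) for c,Q in L]
def atz(P,uv,z):
    c,d=ray(P,uv);return (c+d*(z-c[2])/d[2]).round(1)
E
python3 - <<'E'
from h import *
T=r.camera_params("top");S=r.camera_params("scene")
for n,a,b,z in(("knobtop",(380,228),(303,118),188),("gauge",(178,183),(583,340),69),("fin",(325,462),(237,104),105),("needle",(102,229),(636,277),69),("mark",(100,161),(688,321),67),("bridge R",(522,226),(135,200),145),("fr",(440,500),None,34),("fl",(228,443),None,34),("br",(530,172),(155,525),34),("bl",(320,115),(465,500),34)):
    ta=np.array(a)/6+(190,160);o=[(T,ta)]
    print(n,tri(o+[(S,np.array(b)/6+(260,170))]) if b else '',atz(T,ta,z))
E
```

```text
knobtop (array([611. ,  67. , 181.7]), [0.5, 0.5]) [610.2  66.1 188. ]
gauge (array([648.7, 194.5,  57.8]), [0.8, 0.8]) [647.1 192.2  69. ]
fin (array([484.5, 102.2, 106.4]), [1.2, 1.2]) [484.  101.2 105. ]
needle (array([621.1, 238.9,  61.3]), [1.2, 1.2]) [619.8 236.5  69. ]
mark (array([661. , 240. ,  63.8]), [0.8, 0.8]) [660.2 238.7  67. ]
bridge R (array([614.2,  -9.4, 162.9]), [1.0, 1.0]) [615.4 -10.3 145. ]
fr  [461.2  38.   34. ]
fl  [494.6 165.   34. ]
br (array([658.7, -15.3,  28.7]), [0.2, 0.2]) [658.2 -15.2  34. ]
bl (array([693.5, 112.7,  27.9]), [0.3, 0.3]) [692.5 111.9  34. ]
```

```bash
python3 -m handwheel '[[-0.03,-0.03,0,-4.3],[-0.033,-0.031,0,0],[-0.033,-0.031,0,0],[-0.033,-0.031,0,0],[-0.033,-0.031,0,0],[-0.033,-0.031,0,0],[-0.033,-0.031,0,0],[-0.033,-0.031,0,0],[-0.033,-0.031,0,0]]' 0.05 40
python3 -m handwheel '[[-0.033,-0.031,0,0],[-0.033,-0.031,0,0],[-0.033,-0.031,0,0],[0,0,0,0],[0,0,0,0]]'
python3 - <<'E'
from h import *
s=r.sense();print(s);import pickle
pickle.dump(wristP(s),open("w1.p","wb"))
a=r.snapshot("wrist")[:,:,::-1];cv2.imwrite("pics/w1.png",a);cv2.imwrite("pics/w1b.png",cv2.resize(a[60:420,80:560],None,fx=1.66,fy=1.66,interpolation=cv2.INTER_CUBIC))
E
```

```text
time: 1.05
tool_pos: [409.3, 216.0, 231.2]
tcp_rot: [180.0, 0.0, 164.7]
ft_force: [0.3, 0.3, 0.4]
finger_gap: 49.9
grip_force: 0.0
time: 1.55
tool_pos: [479.7, 101.0, 230.9]
tcp_rot: [-180.0, -0.1, 164.5]
ft_force: [-0.9, -0.2, -0.3]
finger_gap: 49.8
grip_force: 0.0
{'time': 1.55, 'joint_pos': array([ 5.87667030e+00, -9.70030262e+00,  1.02260649e+02,  1.91301714e-02,
        8.74997652e+01, -6.86255662e+01]), 'qd': array([ 2.62324159, -0.74900817,  0.61246359,  0.35625997,  0.14991619,
        0.52014289]), 'joint_efforts': array([ -1.78456362, -40.91200948, -50.57374477,  -0.28924501,
        -0.12989987,  -0.22268532]), 'tool_pos': array([479.70487976, 100.96809968, 230.86327183]), 'tcp_rot': array([-1.79995888e+02, -6.29423841e-02,  1.64501390e+02]), 'ft_force': array([-0.90748433, -0.23082492, -0.2665022 ]), 'wrist_torque': array([-0.01858755,  0.00466842,  0.05301627]), 'grip_force': 0.0, 'finger_gap': 49.83539151676713}
```

View pics/w1.png

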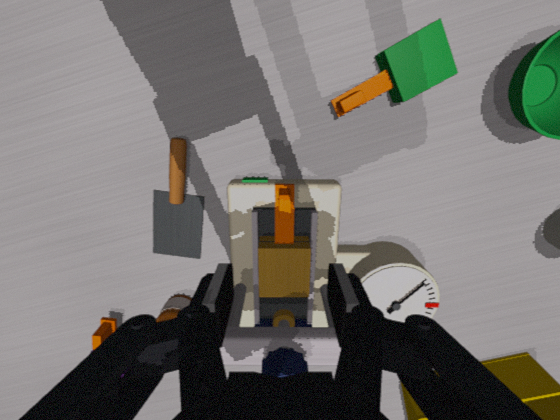

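```bash
python3 - <<'E'
import cv2,numpy as np
a=cv2.imread("pics/w1.png")
f=lambda x,y:cv2.resize(a[y:y+120,x:x+80],None,fx=5,fy=5,interpolation=cv2.INTER_CUBIC)
cv2.imwrite("pics/w1c.png",np.hstack([f(245,170),f(365,240)]))
E
```

```text
(no output)
```

View pics/w1c.png

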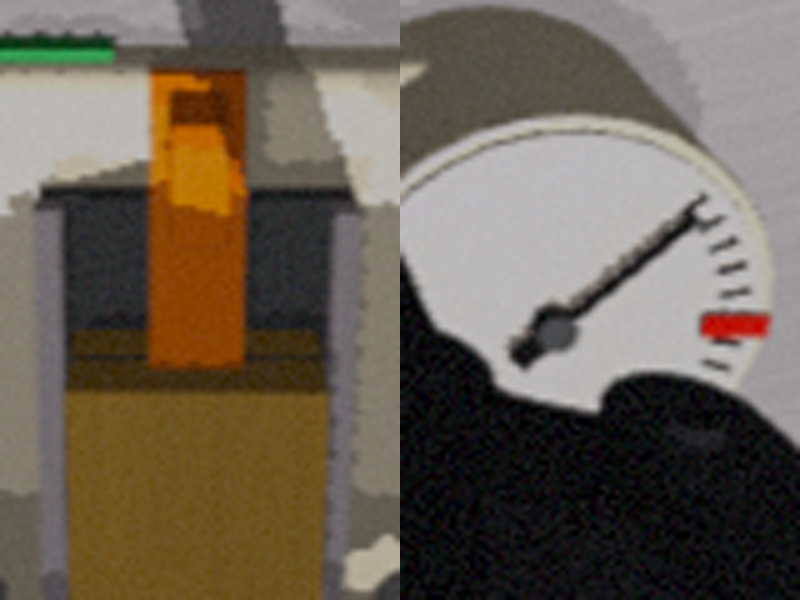

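```bash
python3 - <<'E'
from h import *
import pickle
W=pickle.load(open("w1.p","rb"));T=r.camera_params("top")
L=lambda x,y:(x/5+245,y/5+170)
G=lambda x,y:((x-400)/5+365,y/5+240)
for n,p,z in(("finA",L(201,152),105),("finB",L(201,182),105),("mouldrear L",L(66,390),89),("mouldrear R",L(328,390),89),("bedL",L(50,195),65),("bedR",L(342,195),65),("baseL",(228.5,180),34),("baseR",(340.5,180),34)):print(n,atz(W,p,z))
c,n,m=[atz(W,G(*p),z) for p,z in(((555,328),71),((700,203),69),((735,325),67))];print(c,n,m,tri([(W,G(555,328)),(T,(178/6+190,183/6+160))]))
for v in(n,m):d=v-c;print(np.degrees(np.arctan2(d[1],d[0])),np.hypot(*d[:2]))
print("knob",tri([(W,(285,357)),(T,(380/6+190,228/6+160))]))
E
```

```text
finA [475.7 107.2 105. ]
finB [481.3 105.6 105. ]
mouldrear L [522.7  65.6  89. ]
mouldrear R [537.2 118.1  89. ]
bedL [487.9  70.7  65. ]
bedR [504.8 131.5  65. ]
baseL [455.3  46.3  34. ]
baseR [489.7 170.4  34. ]
[646.5 197.9  71. ] [623.  235.8  69. ] [660.5 240.7  67. ] (array([646.5, 194.8,  71.2]), [3.0, 3.0])
121.80109676862395 44.59439426654431
71.8869341924767 45.03154449938397
knob (array([614. ,  68.7, 146.4]), [0.1, 0.1])
```

```bash
python3 -m handwheel '[[0,0,0.04,0],[0,0,0.04,0],[0,0,0.03,0],[0,0,0,0],[0,0,0,0],[0,0,0,0]]'; python3 - <<'E'
from h import *
import pickle
s=r.sense();print(s["tool_pos"],s["tcp_rot"]);pickle.dump(wristP(s),open("w2.p","wb"))
a=r.snapshot("wrist")[:,:,::-1];cv2.imwrite("pics/w2.png",a)
f=lambda x,y:a[y:y+420,x:x+300]
cv2.imwrite("pics/w2c.png",cv2.resize(a[130:350,160:450],None,fx=2.7,fy=2.7))
E
```

```text
time: 2.2
tool_pos: [481.0, 102.7, 123.8]
tcp_rot: [179.9, 0.2, 164.7]
ft_force: [-0.0, 0.7, -0.5]
finger_gap: 49.9
grip_force: 0.0
[481.00535169 102.71775495 123.76401559] [179.92334848   0.18327581 164.7224485 ]
```

View pics/w2c.png

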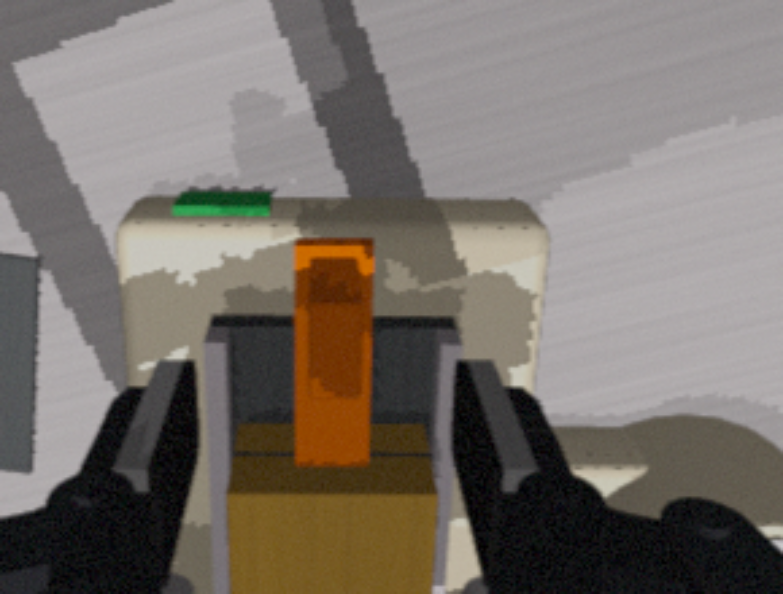

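```bash
python3 - <<'E'
from h import *
import pickle
W=pickle.load(open("w2.p","rb"));s=r.sense();R=Ro.from_euler("xyz",s["tcp_rot"],degrees=True).as_matrix()
L=lambda x,y:(x/2.7+160,y/2.7+130)
for n,p,z in(("fin",L(335,349),105),("finrear",L(335,302),105),("mL",L(230,490),89),("mR",L(438,490),89),("bL",L(207,320),65),("bR",L(462,320),65),("tcp",L(325,360),s["tool_pos"][2])):
    X=atz(W,p,z);print(n,X,(R.T@(X-s["tool_pos"])).round(1))
E
```

```text
fin [481.1 105.4 105. ] [ 1.   2.7 18.9]
finrear [470.1 108.3 105. ] [12.3  2.6 18.9]
mL [521.8  66.4  89. ] [-48.5 -24.2  35.1]
mR [536.1 118.6  89. ] [-48.5  29.9  35.1]
bL [484.  69.  65.] [-11.3 -31.7  58.9]
bR [502.3 136.1  65. ] [-11.2  37.8  59. ]
tcp [473.1 105.2 123.9] [ 8.6  0.4 -0. ]
```

```bash
python3 -m handwheel '[[0.001,0.0025,0.02,0],[0,0,0.025,0],[0,0,0,0],[0,0,0,0]]'; python3 -m handwheel '[[0,0,0,0],[0,0,0,0],[0,0,0,0],[0,0,0,0],[0,0,0,0]]' 0.005 40
```

```text
time: 2.65
tool_pos: [479.9, 104.7, 77.6]
tcp_rot: [180.0, 0.0, 164.7]
ft_force: [0.1, -0.0, 0.0]
finger_gap: 50.3
grip_force: 0.0
time: 3.15
tool_pos: [480.3, 104.7, 77.6]
tcp_rot: [180.0, 0.1, 164.7]
ft_force: [-0.8, 0.1, 5.7]
finger_gap: 11.3
grip_force: 43.5
```

```bash
python3 -m handwheel '[[0,0,-0.0005,0],[-0.004,0,0,0],[-0.006,0,0,0],[-0.006,0,0,0],[-0.006,0,0,0],[-0.006,0,0,0],[-0.004,0,0,0],[-0.002,0,0,0],[0,0,0,0]]'
```

```text
time: 4.05
tool_pos: [512.0, 95.9, 77.5]
tcp_rot: [180.0, -0.1, 164.7]
ft_force: [-7.1, 1.3, 9.7]
finger_gap: 11.0
grip_force: 44.1
```

```bash
python3 -m handwheel '[[0,0,-0.001,0],[0,0,0,0],[-0.002,0,0,0],[-0.002,0,0,0],[-0.001,0,0,0],[0,0,0,0]]'
```

```text
time: 4.65
tool_pos: [516.6, 94.4, 77.8]
tcp_rot: [-180.0, -0.1, 164.7]
ft_force: [-4.4, 2.8, 4.1]
finger_gap: 11.2
grip_force: 43.5
```

```bash
python3 -m handwheel '[[0,0,-0.0005,0],[-0.002,0,0,0],[-0.002,0,0,0],[-0.001,0,0,0],[0,0,0,0],[0,0,0,0]]'; python3 -m handwheel '[[-0.001,0,0,0],[-0.001,0,0,0],[0,0,0,0]]'
```

```text
time: 5.25
tool_pos: [521.9, 92.7, 78.1]
tcp_rot: [-180.0, 0.0, 164.7]
ft_force: [-0.9, -0.7, -0.9]
finger_gap: 11.9
grip_force: 42.4
time: 5.55
tool_pos: [523.7, 92.3, 78.2]
tcp_rot: [-180.0, -0.0, 164.7]
ft_force: [-1.0, 0.1, -2.7]
finger_gap: 11.7
grip_force: 42.5
```

```bash
python3 -m handwheel '[[-0.001,0,0,0],[-0.001,0,0,0],[0,0,0,0]]'
```

```text
time: 5.85
tool_pos: [525.8, 91.8, 78.2]
tcp_rot: [-180.0, 0.0, 164.7]
ft_force: [-0.6, -0.6, -2.2]
finger_gap: 11.4
grip_force: 42.4
```

```bash
python3 -m handwheel '[[-0.001,0,0.0003,0],[-0.001,0,0,0],[0,0,0,0]]';  python3 -m handwheel '[[-0.001,0,0,0],[0,0,0,0]]'; python3 -m handwheel '[[-0.0005,0,0,0],[-0.0005,0,0,0],[0,0,0,0]]'
```

```text
time: 6.15
tool_pos: [527.8, 91.3, 78.1]
tcp_rot: [180.0, 0.0, 164.7]
ft_force: [-1.9, 0.6, -1.2]
finger_gap: 11.4
grip_force: 42.6
time: 6.35
tool_pos: [528.7, 91.0, 78.1]
tcp_rot: [180.0, 0.0, 164.7]
ft_force: [-1.7, 0.7, -0.8]
finger_gap: 11.6
grip_force: 42.6
time: 6.65
tool_pos: [529.6, 90.8, 78.0]
tcp_rot: [180.0, 0.0, 164.7]
ft_force: [-2.7, 1.5, 0.1]
finger_gap: 11.2
grip_force: 42.6
```

```bash
python3 -m handwheel '[[-0.0005,0,0,0],[0,0,0,0]]'; python3 -m handwheel '[[-0.0005,0,0,0],[0,0,0,0]]'
```

```text
time: 6.85
tool_pos: [530.1, 90.7, 78.0]
tcp_rot: [180.0, 0.0, 164.7]
ft_force: [-1.7, 1.1, -0.6]
finger_gap: 11.3
grip_force: 42.6
time: 7.05
tool_pos: [530.5, 90.5, 78.0]
tcp_rot: [180.0, 0.0, 164.7]
ft_force: [-2.5, 0.7, -1.2]
finger_gap: 11.1
grip_force: 42.6
```

```bash
for i in 1 2; do python3 -m handwheel '[[-0.0005,0,0,0],[0,0,0,0]]' | grep -E "pos|ft"; done; python3 -m handwheel '[[-0.0005,0,0,0],[0,0,0,0]]' | grep -E "pos|ft"
```

```text
tool_pos: [531.0, 90.4, 78.0]
ft_force: [-2.0, 0.8, -1.1]
tool_pos: [531.5, 90.3, 78.0]
ft_force: [-3.1, 1.6, -0.6]
tool_pos: [532.0, 90.1, 78.0]
ft_force: [-1.4, 1.1, -0.7]
```

```bash
python3 -m handwheel '[[-0.0005,0,0,0],[0,0,0,0]]' | grep -E "pos|ft"; python3 -m handwheel '[[-0.0005,0,0,0],[0,0,0,0]]' | grep -E "pos|ft"; python3 -m handwheel '[[-0.0005,0,0,0],[0,0,0,0]]' | grep -E "pos|ft"
```

```text
tool_pos: [532.5, 90.0, 78.0]
ft_force: [-2.6, 0.8, -1.1]
tool_pos: [532.8, 89.9, 78.0]
ft_force: [-3.4, 1.6, 0.1]
tool_pos: [532.9, 89.9, 77.9]
ft_force: [-5.2, 1.0, 2.0]
```

```bash
python3 -m handwheel '[[-0.0005,0,0,0],[0,0,0,0]]' | grep -E "pos|ft"; python3 -m handwheel '[[-0.0005,0,0,0],[0,0,0,0]]' | grep -E "pos|ft"
```

```text
tool_pos: [533.1, 89.9, 77.9]
ft_force: [-7.6, 1.5, 3.8]
tool_pos: [533.2, 89.9, 77.9]
ft_force: [-10.6, 2.3, 6.5]
```

```bash
python3 -m handwheel '[[-0.0005,0,0,0],[0,0,0,0]]' | grep -E "pos|ft"; python3 -m handwheel '[[-0.0003,0,0,0],[0,0,0,0],[0,0,0,0]]' | grep -E "pos|ft"
```

```text
tool_pos: [533.2, 89.9, 77.9]
ft_force: [-11.9, 4.0, 7.8]
tool_pos: [533.2, 89.9, 77.9]
ft_force: [-14.3, 4.0, 9.7]
```

```bash
python3 -m handwheel '[[0,0,0,0],[0,0,0,0],[0,0,0,0],[0,0,0,0]]' | grep -E "pos|ft";python3 -m handwheel '[[0.0010,0,0,0],[0.0005,0,0,0],[0,0,0,0]]' | grep -E "pos|ft"
```

```text
tool_pos: [533.2, 89.9, 77.9]
ft_force: [-14.6, 3.6, 9.0]
tool_pos: [533.2, 90.0, 77.9]
ft_force: [-6.9, 1.4, 2.4]
```

```bash
python3 -m handwheel '[[0,0,0,0],[0,0,0,0],[0,0,0,0],[0,0,0,0]]' 0.04 | grep -E "pos|ft|gap";python3 -m handwheel '[[0,0,-0.03,0],[0,0,-0.04,0],[0,0,-0.04,0],[0,0,-0.04,0],[-0.04,0,0,0],[-0.038,0,0,0],[0,0,0,0],[0,0,0,0],[0,0,0,0]]' 0.065; python3 - <<'E'
from h import *
import pickle
s=r.sense();print(s["tool_pos"],s["tcp_rot"],s["joint_pos"]);pickle.dump(wristP(s),open("w3.p","wb"))
a=r.snapshot("wrist")[:,:,::-1];cv2.imwrite("pics/w3.png",a)
b=r.snapshot("top")[:,:,::-1];cv2.imwrite("pics/t3.png",b)
cv2.imwrite("pics/w3c.png",np.hstack([a,cv2.resize(b[150:270,190:260],(245,420))]))
E
```

```text
tool_pos: [534.1, 89.6, 78.2]
ft_force: [0.4, -0.9, 0.1]
finger_gap: 40.3
time: 11.15
tool_pos: [608.4, 69.2, 227.8]
tcp_rot: [-180.0, -0.0, 164.7]
ft_force: [-0.8, -0.3, -0.1]
finger_gap: 65.0
grip_force: 0.0
[608.35201274  69.20141337 227.82277434] [-1.79994965e+02 -3.50311913e-02  1.64665383e+02] [ 1.68955631e+00  9.47794426e+00  8.34240876e+01  5.44878581e-03
  8.71329385e+01 -7.29761025e+01]
```

View pics/w3c.png

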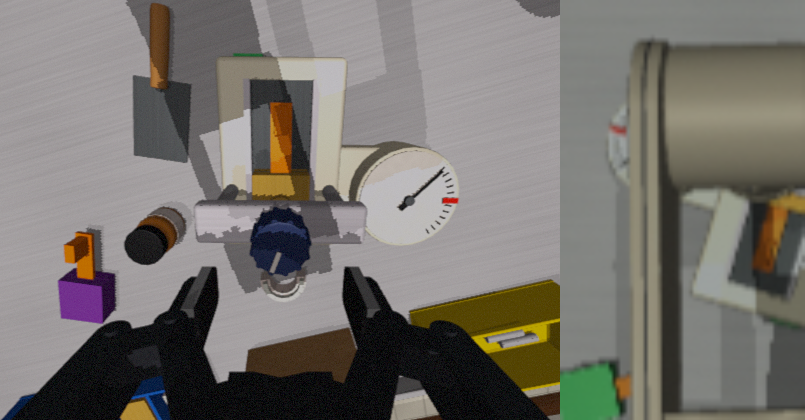

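```bash
cat >>h.py <<'E'
def gauge(img,W,zc=70):
    # img RGB; returns angle (deg, world) of needle and mark about gauge centre, using known centre
    c0=np.array([0,0,0.])
    h=img.astype(int)
    return h
E
python3 - <<'E'
from h import *
import pickle
W=pickle.load(open("w3.p","rb"));s=r.sense();R=Ro.from_euler("xyz",s["tcp_rot"],degrees=True).as_matrix()
for z in(188,):
    for p in((281,250),(281,246),(281,254)):X=atz(W,p,z);print(X,(R.T@(X-s["tool_pos"])).round(1))
c,n,m=[atz(W,p,z) for p,z in(((408.5,201),71),((444,168),69),((450,201),67))];print(c)
for v in(n,m):d=v-c;print(np.degrees(np.arctan2(d[1],d[0])),np.hypot(*d[:2]))
W1=pickle.load(open("w1.p","rb"));print(tri([(W,(408.5,201)),(W1,(365+155/5,240+328/5))]))
a=cv2.imread("pics/w3.png")[150:250,350:470];cv2.imwrite("pics/g3.png",cv2.resize(a,None,fx=6,fy=6,interpolation=cv2.INTER_CUBIC))
E
```

```text
[611.9  69.  188. ] [-3.5  0.6 40.5]
[609.1  69.8 188. ] [-0.6  0.6 40.5]
[614.8  68.3 188. ] [-6.5  0.7 40.5]
[647.8 196.7  71. ]
121.63978155523547 46.51365390936301
73.08299413902012 45.36298050172631
(array([649.6, 198.5,  67. ]), [0.4, 0.4])
```

```bash
python3 -m handwheel '[[-0.0027,0.0003,0.03,0],[0,0,0.03,0],[0,0,0.007,0],[0,0,0,0],[0,0,0,0]]' | grep -E "pos|ft|gap";python3 -m handwheel '[[0,0,0,0],[0,0,0,0],[0,0,0,0],[0,0,0,0],[0,0,0,0]]' 0.03 60;  python3 - <<'E'
from h import *
s=r.sense();print(s["wrist_torque"],s["joint_pos"])
E
```

```text
tool_pos: [612.2, 68.8, 162.8]
ft_force: [-0.6, 0.4, -0.0]
finger_gap: 65.0
time: 12.25
tool_pos: [612.5, 68.0, 163.5]
tcp_rot: [-180.0, 0.2, 164.6]
ft_force: [-3.6, -3.0, 7.0]
finger_gap: 38.5
grip_force: 60.1
[-0.65013487  0.64475694  0.08075335] [ 1.60245569e+00  1.20659603e+01  8.72937446e+01 -6.19890179e-02
  8.04917373e+01 -7.30354706e+01]
```

```bash
python3 -m handwheel '[[0,0,-0.001,0],[0,0,0,5],[0,0,0,5],[0,0,0,5],[0,0,0,5],[0,0,0,5],[0,0,0,5],[0,0,0,0]]';  python3 - <<'E'
from h import *
s=r.sense();print(s["wrist_torque"],s["joint_pos"])
r.snapshot
E
```

```text
time: 13.05
tool_pos: [612.3, 67.9, 163.5]
tcp_rot: [180.0, 0.1, 134.5]
ft_force: [-0.7, -4.4, 6.6]
finger_gap: 38.6
grip_force: 60.8
[-0.96261683  0.33241102 -0.20160855] [ 1.59578267e+00  1.20810496e+01  8.72777173e+01 -6.53174169e-02
  8.05263612e+01 -4.29401616e+01]
```

```bash
cat >>h.py <<'E'
def gauge(img,W,C=(648.5,197.5)):
    A=np.radians(np.arange(20,180,0.5))
    def samp(rr,z):
        a,q=np.meshgrid(A,rr,indexing="ij");X=np.stack([C[0]+q*np.cos(a),C[1]+q*np.sin(a),0*a+z],-1)
        c=X@np.array(W["R"]).T+W["t"];u=W["fx"]*c[...,0]/c[...,2]+W["cx"];v=W["fy"]*c[...,1]/c[...,2]+W["cy"]
        return cv2.remap(img.astype(np.float32),u.astype(np.float32),v.astype(np.float32),cv2.INTER_LINEAR)
    n=255-samp(np.arange(16,36,1),69).max(-1);g=np.degrees(A)
    p=n.mean(1);k=p.argmax();w=np.clip(p-p[max(k-30,0):k+30].min()-20,0,None)*(abs(g-g[k])<8);na=(w*g).sum()/w.sum()
    m=samp(np.arange(36,46,1),67);q=np.clip(m[...,0]-m[...,1]-40,0,None).sum(1);ma=(q*g).sum()/q.sum() if q.sum()>0 else None
    return dict(needle=na,peak=p[k],mark=ma,red=q.max())
def look(name):
    s=r.sense();W=wristP(s);a=r.snapshot("wrist");cv2.imwrite(f"pics/{name}.png",a[:,:,::-1]);print(name,gauge(a,W));return a,W
E
python3 - <<'E'
from h import *
import pickle
for k in(1,3):print(gauge(cv2.imread(f"pics/w{k}.png")[:,:,::-1],pickle.load(open(f"w{k}.p","rb"))))
look("k1")
E
python3 -m handwheel '[[0,0,0,5],[0,0,0,5],[0,0,0,5],[0,0,0,5],[0,0,0,0]]'|grep -E "pos|rot|ft"; python3 -c "
from h import *
look('k2')"
```

```text
{'needle': np.float64(123.0638820530239), 'peak': np.float32(219.2958), 'mark': np.float64(74.80590885842135), 'red': np.float32(1183.7598)}
{'needle': np.float64(122.84144807763491), 'peak': np.float32(222.86313), 'mark': np.float64(74.85274831806892), 'red': np.float32(1170.3389)}
k1 {'needle': np.float64(122.67492696503318), 'peak': np.float32(223.69702), 'mark': np.float64(74.84267169784917), 'red': np.float32(1244.0391)}
tool_pos: [612.3, 67.8, 163.5]
tcp_rot: [179.9, 0.1, 114.6]
ft_force: [-0.7, -5.3, 5.8]
k2 {'needle': np.float64(122.22110847548734), 'peak': np.float32(218.04883), 'mark': np.float64(74.75724152094288), 'red': np.float32(1161.2383)}
```

```bash
python3 -m handwheel '[[0,0,0,5],[0,0,0,5],[0,0,0,5],[0,0,0,5],[0,0,0,0]]'|grep -E "pos|rot|ft"; python3 -c "
from h import *
look('k3')"
```

```text
tool_pos: [612.2, 67.8, 163.4]
tcp_rot: [179.9, 0.1, 94.6]
ft_force: [-1.5, -5.2, 6.2]
k3 {'needle': np.float64(110.74305233212644), 'peak': np.float32(224.25406), 'mark': None, 'red': np.float32(0.0)}
```

```bash
python3 -m handwheel '[[0,0,0,5],[0,0,0,5],[0,0,0,5],[0,0,0,5],[0,0,0,5],[0,0,0,5],[0,0,0,5],[0,0,0,5],[0,0,0,0]]'|grep -E "pos|rot|ft"; python3 -c "
from h import *
look('k4')"
```

```text
tool_pos: [612.1, 67.9, 163.5]
tcp_rot: [179.9, -0.0, 54.6]
ft_force: [-2.4, -5.0, 6.5]
k4 {'needle': np.float64(84.2975493606199), 'peak': np.float32(215.72636), 'mark': None, 'red': np.float32(0.0)}
```

```bash
python3 -m handwheel '[[0,0,0,5],[0,0,0,5],[0,0,0,4],[0,0,0,0],[0,0,0,0]]'|grep -E "pos|rot|ft"; python3 -c "
from h import *
look('k5')"
python3 -m handwheel '[[0,0,0,0],[0,0,0,0],[0,0,0,0],[0,0,-0.03,0],[0,0,-0.035,-8],[0,0,0,-8],[0,0,0,-8],[0,0,0,-8],[0,0,0,-8],[0,0,0,-8]]' 0.065 |grep -E "pos|rot|ft"
python3 -m handwheel '[[0,0,0,-8],[0,0,0,-8],[0,0,0,-8],[0,0,0,-8],[0,0,0,-8],[0,0,0,-8],[0,0,0,-8],[0,0,0,0],[0,0,0,0],[0,0,0,0]]' |grep -E "pos|rot|ft"
python3 -c "
from h import *
a,W=look('k6')
T=W['R']@np.array([648.5,197.5,69])+W['t'];u=int(W['fx']*T[0]/T[2]+W['cx']);v=int(W['fy']*T[1]/T[2]+W['cy']);print(u,v)
b=cv2.imread('pics/k6.png');u0=max(u-60,0);v0=max(v-60,0)
cv2.imwrite('pics/k6c.png',np.hstack([cv2.resize(b[v0:v0+120,u0:u0+100],(500,600)),cv2.resize(b,(300,600))]))
"
```

```text
tool_pos: [612.0, 67.9, 163.4]
tcp_rot: [179.9, -0.0, 40.8]
ft_force: [-2.1, -5.1, 7.3]
k5 {'needle': np.float64(76.2544040994491), 'peak': np.float32(211.31026), 'mark': np.float64(73.12822028181914), 'red': np.float32(1021.19434)}
tool_pos: [611.5, 68.9, 226.8]
tcp_rot: [-180.0, -0.0, 89.0]
ft_force: [0.6, 0.3, 0.3]
tool_pos: [611.5, 68.7, 226.9]
tcp_rot: [180.0, -0.0, 144.5]
ft_force: [0.6, -0.7, 0.2]
k6 {'needle': np.float64(77.78487127093705), 'peak': np.float32(219.73726), 'mark': np.float64(73.05824593524753), 'red': np.float32(1023.85254)}
408 152
```

View pics/k6c.png

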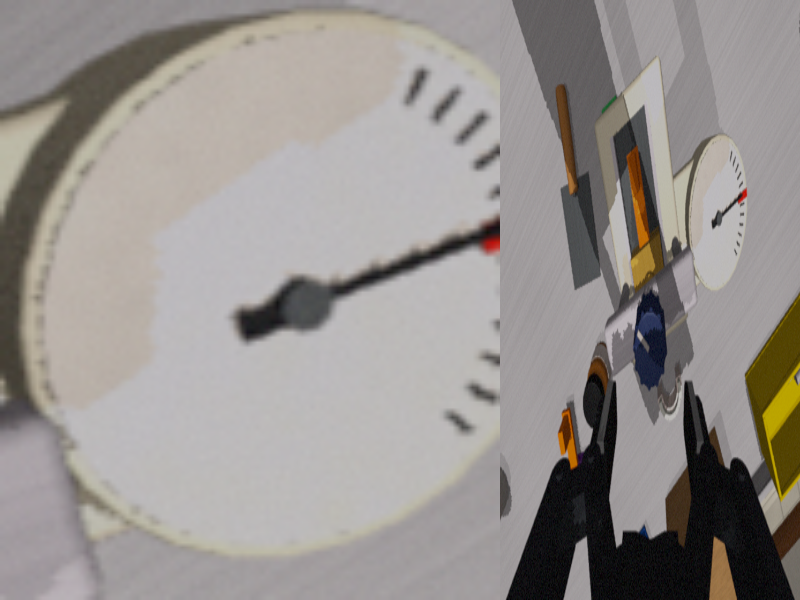

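```bash
python3 -c "
import cv2
b=cv2.imread('pics/k6.png')[115:165,398:468]
cv2.imwrite('pics/k6d.png',cv2.resize(b,None,fx=11,fy=11,interpolation=cv2.INTER_CUBIC))"
```

```text
(no output)
```

View pics/k6d.png

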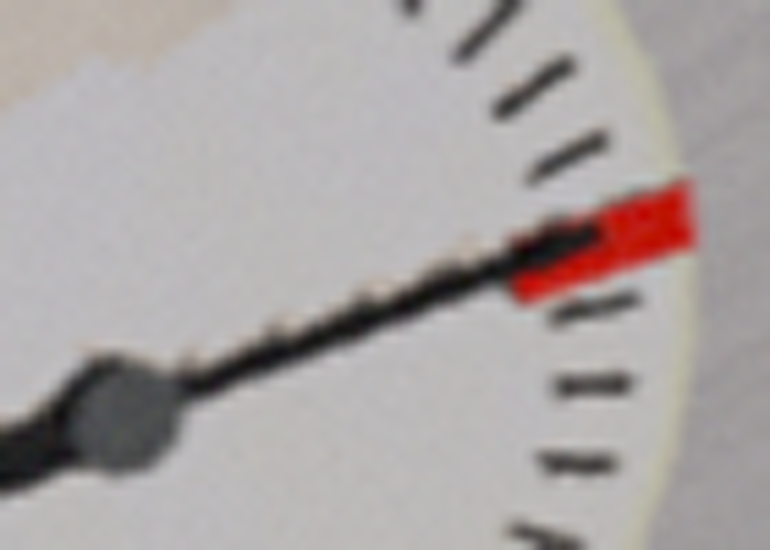

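```bash
python3 -m handwheel '[[0,0,0.03,0],[0,0,0.03,0],[0,0,0.004,0],[0,0,0,0],[0,0,0,0]]' 0.065 |grep -E "pos|rot|ft"
python3 -m handwheel '[[0,0,0,0],[0,0,0,0],[0,0,0,0],[0,0,0,0],[0,0,0,0]]' 0.03 60|grep -E "pos|rot|ft"
python3 -c "
from h import *
look('k7');print(r.sense()['wrist_torque'])"
python3 -m handwheel '[[0,0,0,2],[0,0,0,2],[0,0,0,0],[0,0,0,0]]'|grep -E "pos|rot|ft"; python3 -c "
from h import *
look('k8');print(r.sense()['wrist_torque'])"
```

```text
tool_pos: [612.5, 68.6, 164.8]
tcp_rot: [179.9, 0.1, 144.6]
ft_force: [0.4, -0.2, 0.9]
tool_pos: [612.3, 68.0, 165.3]
tcp_rot: [180.0, 0.1, 144.6]
ft_force: [-3.3, -2.4, 7.2]
k7 {'needle': np.float64(77.93472877003136), 'peak': np.float32(225.63496), 'mark': np.float64(72.83091290718085), 'red': np.float32(1242.8477)}
[-0.57287669  0.73752221  0.03044943]
tool_pos: [612.2, 68.0, 165.4]
tcp_rot: [180.0, 0.1, 140.6]
ft_force: [-3.9, -1.9, 6.9]
k8 {'needle': np.float64(75.43728337193733), 'peak': np.float32(225.08134), 'mark': np.float64(75.94198062304572), 'red': np.float32(1161.9766)}
[-0.57039369  0.7303383  -0.08770968]
```

```bash
python3 -m handwheel '[[0,0,0,0],[0,0,0,0],[0,0,0,0],[0,0,-0.03,0],[0,0,-0.031,0],[0,0,0,4],[0,0,0,0],[0,0,0,0],[0,0,0,0]]' 0.065
python3 -c "
from h import *
look('k9')
b=cv2.imread('pics/k9.png')[115:165,398:468].astype(int);red=(b[...,2]-b[...,1]>60)&(b[...,2]-b[...,0]>60)
for x in range(44,64,2):
  c=b[:,x];print(x,np.flatnonzero(red[:,x]),[i for i in range(50) if c[i].max()<90])"
```

```text
time: 20.15
tool_pos: [610.8, 68.6, 222.6]
tcp_rot: [-179.9, -0.1, 136.7]
ft_force: [0.1, 0.1, 0.0]
finger_gap: 65.1
grip_force: 0.0
k9 {'needle': np.float64(75.609130779597), 'peak': np.float32(220.35298), 'mark': np.float64(75.59038490039714), 'red': np.float32(860.5039)}
44 [0 1] [2, 3, 4, 41]
46 [0 4 5] [1, 2, 3, 33, 34, 42]
48 [3 4] [0, 1, 2, 34]
50 [2 3] [0, 1, 5, 20, 27, 35]
52 [0 1 2] [12, 20, 27]
54 [0 1] [4, 12, 19, 20]
56 [0] []
58 [] []
60 [] []
62 [] []
```

```bash
python3 -c "
from bench import r
print(r.hand_in())"
```

```text
the job is handed in; nothing more can be done
None
```

The job is handed in: the mould was slid home and held against the stop at about 12 N (estimated, after subtracting bed friction), and the knob was turned until the needle measured within about 1° of the red mark. The gripper was open and clear of everything at 20 s, but the hand-in gave no verdict and I took no closing look at the other bench items.

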